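# Load the specimen drying cabinet and shut its door

### The job

Stand the lone mounted specimen (the one on the bench, not those in the shallow aluminium tray) upright on the pulled-out tray of the drying cabinet, then slide the cabinet's tray fully home until it stops. Only after that swing the cabinet door shut and press it until its spring catch holds it closed. Leave the other specimens and the petri dish where they are.

Things in the scene. Friction and masses are not known exactly. Their poses are not given: they have to be found in the camera images.
- specimen: the specimen to dry: a tan resin disc with a metal spot on top, 30 mm diameter, 18 mm high, 25 g, standing upright on the bench by itself (three equal ones stand in the shallow aluminium tray). Origin: centre of its underside, z up
- cabinet: fixed white drying cabinet, 200 deep (x) x 240 wide (y) x 165 mm high, open at its front. Origin: centre of its underside, at bench height; +x points from its front to its back, +y to its left seen from the front, z up. Front plane at x = -100 mm; the opening spans y -106 to +106 mm, z 12 to 152 mm
- door (a joint): angle of the cabinet door (rad): 0 = shut and seated, grows as it opens towards the robot; starts 1.6 to 1.9; slight friction (0.06 N m), stays where left. A sprung roller in the left wall stops it about 0.05 rad short of shut; a further push of about 6 N, 165 mm from the hinge, takes it over the roller, then it snaps to 0 and is held. Panel 234 mm wide, 12 thick, 10 to 160 mm above the bench
- door_hinge (a point): point on the door's vertical hinge axis, at the cabinet's right front corner (x = -112, y = -120 mm in the cabinet's frame), 85 mm above the bench. At angle a the door extends from here along (-sin a, cos a) in the cabinet's frame and closes towards (cos a, sin a); its outer face contains the axis, its thickness lies on the inner side
- door_face (a point): point on the door's outer face, 165 mm from the hinge axis, 135 mm above the bench: a good place to push. Its x axis is the closing direction (square to the door, outer to inner side), its y axis runs from hinge to free edge. Nearer the free edge, 218 mm from the hinge, an upright steel pull bar stands 26 mm off this face, 50 to 120 mm above the bench
- shelf_tray (a joint): how far the cabinet's tray is pulled out (m): 0 = fully home against its stop, starts 0.11 to 0.135; slides along the cabinet's x with 2 N of friction. Open aluminium tray 175 deep x 170 mm wide; side and back walls 4 mm thick, 12 mm above its floor; front wall 6 mm thick, 16 to 70 mm above the bench. When home, its front lies 3 mm behind the cabinet's front plane
- tray_floor (a point): centre of the upper surface of the cabinet tray's floor, 20 mm above the bench; axes as the cabinet's (x inwards). The free floor spans x -81 to +83 mm, y -81 to +81 mm about it
- tray_front (a point): middle of the outer face of the cabinet tray's front wall, 50 mm above the bench; axes as the cabinet's (x inwards)
- specimen_tray: shallow aluminium tray on the bench (it does not move), 90 x 170 x 18 mm, with three other specimens in it. Origin: centre of its underside
- other_a: one of three other specimens (30 mm diameter, 18 mm high) in the aluminium tray on the bench; leave alone. Origin: centre of its underside
- other_b: as other_a
- other_c: as other_a
- petri_dish: petri dish, 70 mm diameter, 14 mm high, loose on the bench; leave alone. Origin: centre of its underside

How it is judged:
By the outcome, as a careful person would: the job done as asked, in the order asked, and still so for the second after the job is handed in, with the robot touching nothing.
It also fails if it takes over 72 s, if anything falls off the work surface, if the arm or the gripper's body presses on something with over 40 N, if the wrist force passes 120 N, or if a joint passes its speed limit or range.

### The arm

A 6-joint arm with a two-finger parallel gripper is mounted at the origin on a cart in front of the work surface, level with it; the furniture and walls round the work are solid. World frame = base frame: x ahead of the robot, y to its left, z up, the work surface at z = 0. Lengths are in mm, angles in rad, forces in N, time in s.
With the tool pointing down it reaches from about 400 to 925 mm from the base axis. Payload 12.5 kg.
Tool frame: the origin (TCP) lies between the finger pads; the fingertips stand 11 mm ahead of it and the grasp point (between the pads) lies 8 mm behind it (env.tip_extent is the distance from the TCP to the fingertips, in mm); x points along the fingers, z is the direction in which the jaws open and shut, and the axes are right-handed (so a half turn about x gives the same grasp; the last joint's range is limited). The gripper opens to 95 mm and grips with 3 to 60 N. Pads are 20 mm wide; open, the fingers measure 119 mm over their backs; the gripper's body (75 mm by 180 mm) begins 59 mm behind the grasp point.
Start: joints at [-1.356, 0.491, 1.559, -0, 1.092, -0.106], TCP at [197.102, -593.124, 225.661] pointing down, gripper open.
Joint ranges: [-3.1, 3.1], [-0.84, 2.19], [0.05, 2.79], [-1.13, 4.28], [0.06, 2.93], [-2.69, 2.69]. Speed limits (rad/s): [2.22, 2.22, 2.79, 3.14, 3.14, 3.14].

### API

Orientations are given as [roll, pitch, yaw] about the fixed x, y, z axes, in that order (R = Rz(yaw) Ry(pitch) Rx(roll)).
In Python, from cell import status, imaging, env gives the robot as it stands. The module is installed in compiled form; this text tells all that it offers.
- The arm moves only by the tool apply_moves, never from a script. Its argument "increments" is a list of rows, each a list of 5 numbers: the closure, from 0 (fully open) to 1 (shut), then the shift along the tool's x, y, z in mm, then the turn about the tool's x in degrees. A call has 1 to 10 rows; each row shifts and turns the commanded pose from where the row before left it, along the tool's axes as they then stand; what a row does not reach is not made up. A row lasts 1/10 s, in which the tool goes at most 50 mm and 8.59 degrees, less where a joint would pass 70% of its speed; a pose out of reach is approached as far as the arm can. A call with a gripper value outside its range is refused whole. The fingers move at their own pace and stop on an object; the grip force is fixed at half the most. Time passes only in rows, so rows that do not move let the fingers close. It gives the time, the measured TCP pose, the force and the opening at its end, in the units of the state.
- status.state(): the state, without advancing time (a new reading comes with each control period).
- imaging.read_camera(name): name is "scene" or "top"; returns a dict with "pixels" (480x640x3 uint8, red, green, blue), "fovy" (degrees; the focal length in pixels is half the picture's height over the tangent of half this angle, whatever the lens; pixels are square), "cx", "cy" (the principal point, pixels), "R" (3x3) and "t" (3): a world point X has camera coordinates R X + t. Camera axes: x right, y down, z forward; pixel columns grow to the right and rows downward; lengths in mm; the calibration is good to about 2 mm. A picture is of the moment at which its call begins. There is no depth.
- env.job_done(): hands the job in, once; it reports no verdict.
The state is a dict: "t": time; "joints": joint angles; "qvel": joint speeds; "tau": joint torques, N m; "eef_pos": TCP position; "tcp_rot": TCP orientation; "ft_force": force on the tool from outside, world axes, zero at the start; "moment": the same for the moment, N m; "opening": opening from 0.0 (shut) to 1.0 (fully open).
Only numpy, scipy, OpenCV 4.12 (cv2) and the standard library are available. Lean on these libraries where they do the work, as an engineer would, in place of code of your own. Each camera call takes 0.05 s, during which the arm holds its last target. There are 200 camera calls.

## Working session

There is one attempt and no reset: what is moved stays moved. The work goes in short steps, Python scripts to look and compute and a tool call to move; the robot and the scene stay as the last step left them, time stands still between calls to the robot, and variables do not carry over. Pictures are saved under pics/ and viewed, about 8 in all and at most 12, crops included, and the job is handed in when it is done.

Besides the shell and the picture viewer there is one more tool, called as a command line: name --pt "numbers of a row" for each row, then --argument value for the rest. apply_moves: Moves the arm, as the interface text tells. Its arguments: {"type":"object","properties":{"increments":{"type":"array"}},"required":["increments"]}

```bash
mkdir -p pics; cat > h.py <<'E'
import numpy as np, cv2
from cell import status, imaging, env
def cam(n,save=None):
    c=imaging.read_camera(n)
    if save: cv2.imwrite('pics/'+save,c['pixels'][:,:,::-1])
    np.save(''+n+'.npy',{k:v for k,v in c.items()},allow_pickle=True)
    return c
def load(n): return np.load(''+n+'.npy',allow_pickle=True).item()
def K(c):
    f=240/np.tan(np.radians(c['fovy'])/2); return f
def ray(c,u,v,z):
    R=np.array(c['R']);t=np.array(c['t']);f=K(c)
    d=R.T@np.array([(u-c['cx'])/f,(v-c['cy'])/f,1]); o=-R.T@t
    return o+d*(z-o[2])/d[2]
def proj(c,X):
    p=np.array(c['R'])@np.array(X,float)+np.array(c['t']);f=K(c)
    return np.array([c['cx']+f*p[0]/p[2],c['cy']+f*p[1]/p[2]])
E
python3 - <<'E'
from h import *
for n in('scene','top'):
    c=cam(n,n+'0.png'); print(n,c['fovy'],c['cx'],c['cy'],np.round(-np.array(c['R']).T@c['t']),np.round(c['R'],2).tolist())
print(status.state())
E
```

```text
scene 47.24949781462368 326.104512678631 241.02995593066078 [  367. -1559.   840.] [[0.99, -0.13, 0.01], [-0.05, -0.43, -0.9], [0.13, 0.89, -0.43]]
top 48.041080958588836 322.67383690832116 244.79011240655944 [-308. -345. 1256.] [[0.32, -0.95, 0.01], [-0.73, -0.26, -0.63], [0.6, 0.19, -0.78]]
{'t': 0.1, 'joints': array([-1.35562414e+00,  4.91473498e-01,  1.55939086e+00,  3.52853595e-05,
        1.09169402e+00, -1.05609283e-01]), 'qvel': array([-2.38137472e-03, -8.07217674e-05, -1.66768440e-03,  1.77380468e-04,
       -1.69437327e-03,  2.87659526e-04]), 'tau': array([ 4.45865429e-03, -6.13624048e+01, -2.58605647e+01,  6.94549992e-02,
        4.70354548e-02, -6.52829863e-05]), 'eef_pos': array([ 197.04785225, -592.91060337,  225.13538707]), 'tcp_rot': array([3.00358695, 1.5698301 , 1.75355581]), 'ft_force': array([ 0.19971747, -0.30295804, -0.44020346]), 'moment': array([-0.009776  , -0.00677652, -0.05631375]), 'opening': 1.0021545782760963}
```

View pics/scene0.png

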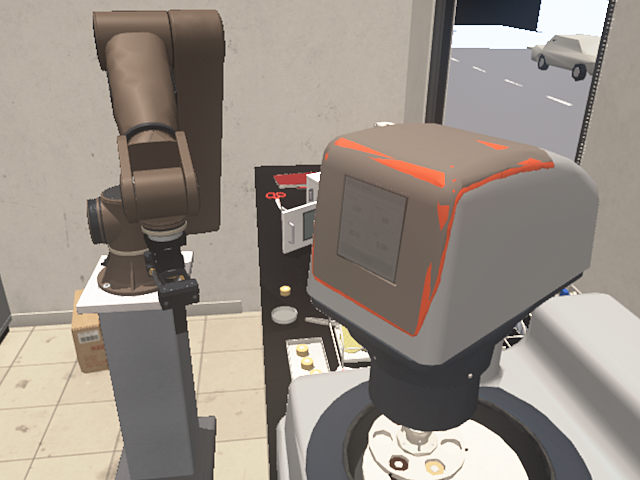

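View pics/top0.png

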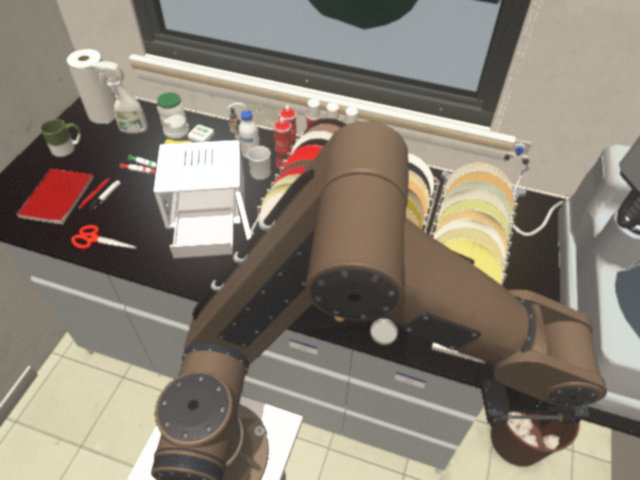

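```bash
python3 - <<'E'
from h import *
t=load('top')['pixels'][:,:,::-1]; s=load('scene')['pixels'][:,:,::-1]
a=cv2.resize(t[130:265,145:265],None,fx=4.4,fy=4.4,interpolation=cv2.INTER_CUBIC)
b=cv2.resize(s[165:255,260:325],None,fx=4,fy=4,interpolation=cv2.INTER_CUBIC)
d=cv2.resize(s[275:335,260:325],None,fx=4,fy=4,interpolation=cv2.INTER_CUBIC)
im=np.zeros((600,800,3),np.uint8); im[:a.shape[0],:a.shape[1]]=a
im[:b.shape[0],535:535+b.shape[1]]=b; im[360:600,535:535+d.shape[1]]=d
cv2.imwrite('pics/c1.png',im)
E
```

```text
(no output)
```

View pics/c1.png

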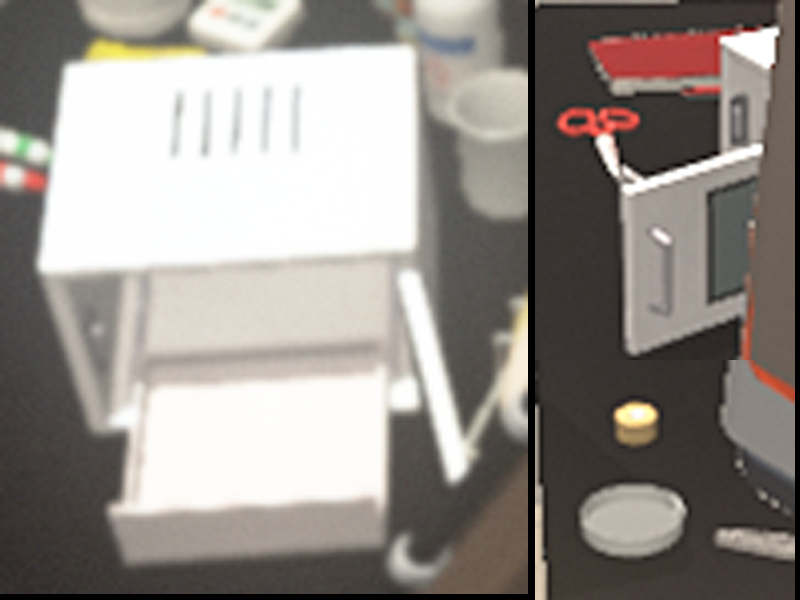

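```bash
python3 - <<'E'
from h import *
from scipy.optimize import least_squares
T=load('top');S=load('scene')
P=lambda x,y:(x/4.4+145-.4,y/4.4+130-.4)
pts={'roof':[(-100,120,165,40,271),(-100,-120,165,418,251),(100,120,165,65,62),(100,-120,165,415,46)]}
def cab(p,x,y,z):
    c,s=np.cos(p[2]),np.sin(p[2]); return [p[0]+c*x-s*y,p[1]+s*x+c*y,z]
tr=[(85,70,108,510),(-85,70,387,503),(85,16,127,563),(-85,16,384,545)]
def res(p):
    r=[]
    for x,y,z,u,v in pts['roof']: r+=list(proj(T,cab(p,x,y,z))-P(u,v))
    for y,z,u,v in tr: r+=list(proj(T,cab(p,-97-p[3]*1,y,z))-P(u,v))
    a=p[4]
    x,y=-112-234*np.sin(a),-120+234*np.cos(a)
    r+=list(proj(T,cab(p,x+12*np.cos(a),y+12*np.sin(a),160))-P(447,482))
    r+=list(proj(T,cab(p,x,y,160))-P(467,468))
    # scene: door free edge outer top, bottom
    r+=list(proj(S,cab(p,x,y,160))-np.array([(628-535)/4+260,190/4+165]))
    r+=list(proj(S,cab(p,x,y,10))-np.array([(633-535)/4+260,353/4+165]))
    return np.array(r)
s=least_squares(res,[600,200,0,120,1.7],x_scale=[10,10,.1,10,.1],loss='soft_l1')
print(s.x.round(3),res(s.x).reshape(-1,2).round(1).tolist())
print('spec top',ray(S,285,288,18),'low', ray(S,285,(445-360)/4+275,0))
print('petri',ray(S,(633-535)/4+260,(515-360)/4+275,10))
np.save('p.npy',s.x)
for n,u,v in[('spec',340,318),('petri',384,331)]: print(n,ray(T,u,v,18))
print(proj(T,ray(S,285,288,18)))
E
```

```text
[7.08817e+02 3.70828e+02 4.31000e-01 1.34913e+02 1.69600e+00] [[-0.1, -1.4], [-0.5, -2.3], [0.2, -0.3], [-0.4, -1.1], [0.6, 0.7], [-2.0, -2.1], [0.1, 0.3], [0.9, 0.1], [0.6, 13.0], [0.6, 15.4], [-0.1, -2.5], [-0.5, -1.9]]
spec top [ 444.73686644 -164.01629417   18.        ] low [ 443.28757375 -180.71475056    0.        ]
petri [ 434.91140234 -288.43103661   10.        ]
spec [ 427.00749119 -164.9292044    18.        ]
petri [ 427.16321545 -286.04156317   18.        ]
[341.65573892 312.53377763]
```

```bash
python3 - <<'E'
from h import *
from scipy.optimize import least_squares
T=load('top');S=load('scene')
P=lambda x,y:np.array((x/4.4+145-.4,y/4.4+130-.4))
Q=lambda x,y,y0=165:np.array(((x-535)/4+260-.4,y/4+y0-.4))
def cab(p,x,y,z):
    c,s=np.cos(p[2]),np.sin(p[2]); return [p[0]+c*x-s*y,p[1]+s*x+c*y,z]
def res(p):
    r=[]
    for x,y,z,u,v in [(-100,120,165,40,271),(-100,-120,165,418,251),(100,120,165,65,62),(100,-120,165,415,46)]: r+=list(proj(T,cab(p,x,y,z))-P(u,v))
    for y,z,u,v in [(85,70,108,510),(-85,70,387,503),(85,16,127,563),(-85,16,384,545)]: r+=list(proj(T,cab(p,-97-p[3]*1,y,z))-P(u,v))
    a=p[4]
    x,y=-112-234*np.sin(a),-120+234*np.cos(a)
    r+=list(proj(S,cab(p,x,y,160))-Q(628,190))
    r+=list(proj(S,cab(p,x,y,10))-Q(633,353))
    r+=list(proj(S,cab(p,-100,120,165))-Q(721,40))
    return np.array(r)
s=least_squares(res,[600,200,0,120,1.7],x_scale=[10,10,.1,10,.1])
print(s.x.round(3),res(s.x).reshape(-1,2).round(1).tolist())
np.save('p.npy',s.x)
E
```

```text
[7.04450e+02 3.66897e+02 4.23000e-01 1.30298e+02 1.74400e+00] [[0.1, -0.2], [-0.2, -0.7], [0.9, 0.7], [0.5, 0.2], [0.6, 0.7], [-2.0, -1.7], [0.1, 0.4], [0.9, 0.5], [0.4, -0.8], [0.0, 0.0], [-1.1, -1.0]]
```

```bash
python3 - <<'E'
from h import *
from scipy.spatial.transform import Rotation as Ro
T=load('top');S=load('scene'); s=status.state()
R=Ro.from_euler('xyz',s['tcp_rot']).as_matrix(); print(R.round(3).tolist())
p=s['eef_pos']
def draw(c,x0,y0,w,h,k):
    im=cv2.resize(c['pixels'][y0:y0+h,x0:x0+w,::-1],None,fx=k,fy=k,interpolation=cv2.INTER_CUBIC)
    im=np.clip(im.astype(float)*2.2,0,255).astype(np.uint8)
    for hx,hy,hz,xx,col in[(1,37.5,90,-67,(0,0,255)),(1,90,37.5,-67,(0,255,0)),(1,10,59.5,11,(255,255,0))]:
        q=[proj(c,p+R@np.array([xx,a*hy,b*hz])) for a,b in((1,1),(1,-1),(-1,-1),(-1,1))]
        q=((np.array(q)-[x0,y0])*k).astype(int); cv2.polylines(im,[q],True,col,1)
    return im
a=draw(T,460,340,150,140,4); b=draw(S,120,200,95,150,4)
im=np.zeros((600,800,3),np.uint8);a=cv2.resize(a,(420,392));im[:392,:420]=a;b=b[:600,:380];im[:b.shape[0],420:420+b.shape[1]]=b
cv2.imwrite('pics/g.png',im)
E
```

```text
[[-0.0, 0.949, 0.315], [0.001, 0.315, -0.949], [-1.0, 0.0, -0.001]]
```

View pics/g.png

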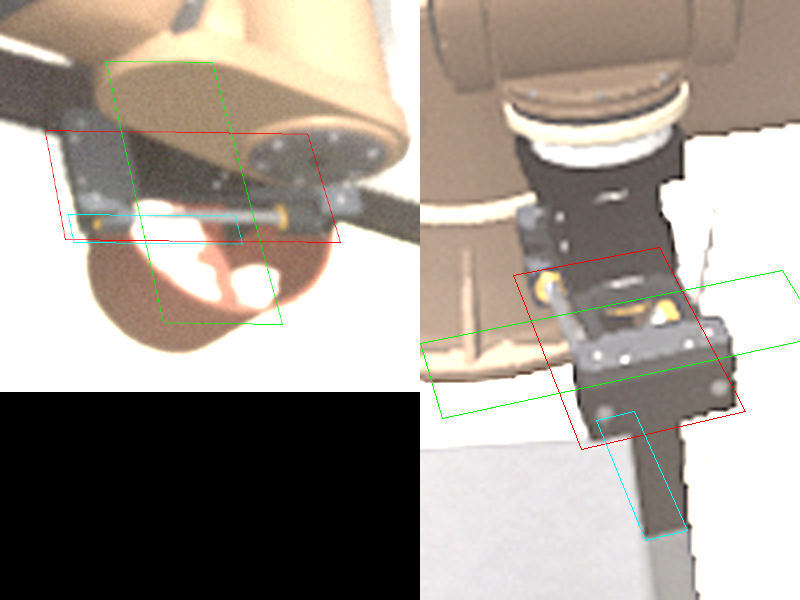

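apply_moves --pt "0 0 0 0 -5.9" --pt "0 10 40 -29 0" --pt "0 10 40 -29 0" --pt "0 10 40 -29 0" --pt "0 10 40 -29 0" --pt "0 10 40 -29 0" --pt "0 10 40 -29 0" --pt "0 10 40 -29 0" --pt "0 10 40 -29 0" --pt "0 0 0 0 0"

```text
t: 1.1
eef_pos: [393.0, -248.2, 145.2]
tcp_rot: [-2.835, 1.568, 2.306]
ft_force: [-0.4, -1.1, 0.1]
opening: 1.0
```

apply_moves --pt "0 10 41 -27 0" --pt "0 10 40 -27.5 0" --pt "0 30 0 0 0" --pt "0 30 0 0 0" --pt "0 0 0 0 0" --pt "0 0 0 0 0"

```text
t: 1.7
eef_pos: [443.0, -170.4, 66.5]
tcp_rot: [-2.428, 1.57, 2.707]
ft_force: [0.1, -0.2, -0.6]
opening: 1.0
```

```bash
python3 - <<'E'
from h import *
from scipy.spatial.transform import Rotation as Ro
s=status.state();R=Ro.from_euler('xyz',s['tcp_rot']).as_matrix();print(R.round(3).tolist(),s['eef_pos'],s['joints'])
S=cam('scene');T=cam('top')
a=cv2.resize(S['pixels'][220:330,240:330,::-1],None,fx=5,fy=5,interpolation=cv2.INTER_CUBIC)
b=cv2.resize(T['pixels'][200:360,260:410,::-1],(340,362))
im=np.zeros((600,800,3),np.uint8);im[:550,:450]=a;im[:362,455:795]=b;cv2.imwrite('pics/c2.png',im)
E
```

```text
[[-0.001, 0.912, 0.411], [0.0, 0.411, -0.912], [-1.0, -0.001, -0.001]] [ 443.02533557 -170.38967746   66.52369172] [-5.06404236e-01  5.31203317e-01  2.07367503e+00 -1.61563315e-04
  5.37858211e-01  6.41350231e-01]
```

View pics/c2.png

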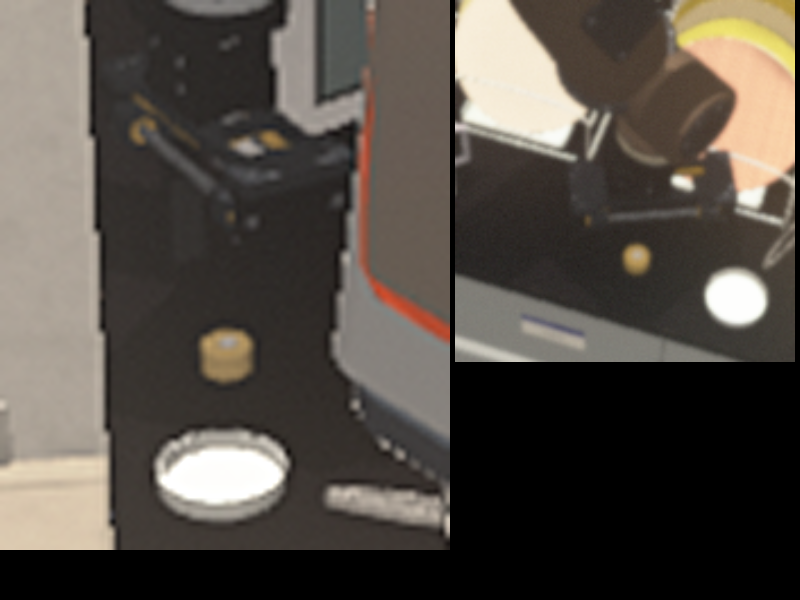

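apply_moves --pt "0 20 3 -5 0" --pt "0 20 0 0 0" --pt "0 12.5 0 0 0" --pt "0 0 0 0 0" --pt "1 0 0 0 0" --pt "1 0 0 0 0" --pt "1 0 0 0 0" --pt "1 0 0 0 0" --pt "1 0 0 0 0" --pt "1 0 0 0 0"

```text
t: 2.8
eef_pos: [443.9, -164.2, 13.9]
tcp_rot: [0.358, 1.571, -0.789]
ft_force: [-0.3, 0.2, 0.2]
opening: 0.549
```

apply_moves --pt "1 0 0 0 0" --pt "1 0 0 0 0" --pt "1 0 0 0 0" --pt "1 0 0 0 0" --pt "1 0 0 0 0"

```text
t: 3.3
eef_pos: [443.9, -164.2, 13.7]
tcp_rot: [-0.753, 1.571, -1.9]
ft_force: [0.3, 0.3, -0.9]
opening: 0.31
```

apply_moves --pt "1 -20 0 0 0" --pt "1 -45 0 0 0" --pt "1 -45 0 0 0" --pt "1 -45 0 0 0" --pt "1 -45 0 0 0" --pt "1 0 20 -25 0" --pt "1 0 27 -37 0" --pt "1 0 27 -37 0" --pt "1 0 27 -37 0" --pt "1 0 27 -37 0"

```text
t: 4.3
eef_pos: [489.4, 48.0, 213.9]
tcp_rot: [0.551, 1.571, -0.597]
ft_force: [1.5, -1.0, -0.3]
opening: 0.31
```

apply_moves --pt "1 0 27 -37 0" --pt "1 0 27 -37 0" --pt "1 0 27 -37 0" --pt "1 0 27 -37 0" --pt "1 0 27 -37 0" --pt "1 0 22 -29 0" --pt "1 0 0 0 0" --pt "1 0 0 0 0"

```text
t: 5.1
eef_pos: [544.0, 306.2, 213.1]
tcp_rot: [-1.416, 1.57, -2.561]
ft_force: [0.6, 0.8, -0.3]
opening: 0.308
```

```bash
python3 - <<'E'
from h import *
from scipy.spatial.transform import Rotation as Ro
s=status.state();R=Ro.from_euler('xyz',s['tcp_rot']).as_matrix();print(R.round(3).tolist(),s['eef_pos'],s['joints'])
S=cam('scene');T=cam('top')
a=cv2.resize(T['pixels'][120:290,130:290,::-1],None,fx=3.5,fy=3.5,interpolation=cv2.INTER_CUBIC)
b=cv2.resize(S['pixels'][140:330,240:325,::-1],None,fx=2.8,fy=2.8)
im=np.zeros((600,800,3),np.uint8);im[:595,:560]=a;im[:b.shape[0],562:562+b.shape[1]]=b;cv2.imwrite('pics/c3.png',im)
E
```

```text
[[-0.001, 0.911, 0.412], [-0.001, 0.412, -0.911], [-1.0, -0.001, 0.0]] [544.02809339 306.16131058 213.10886265] [ 4.06923217e-01  5.02419474e-01  1.57468705e+00 -2.51646046e-04
  1.06574272e+00  1.55267691e+00]
```

View pics/c3.png

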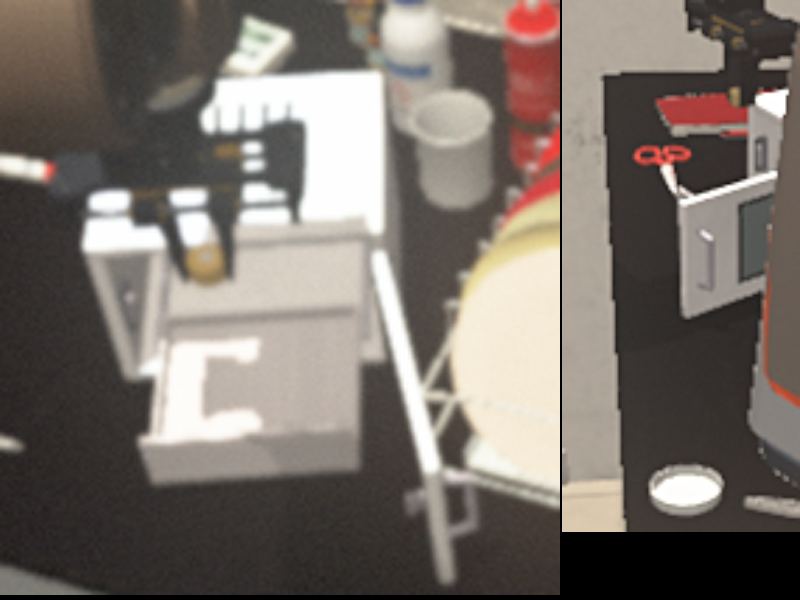

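```bash
python3 - <<'E'
from h import *
from scipy.optimize import least_squares
T=load('top');S=load('scene')
P=lambda x,y:np.array((x/4.4+145-.4,y/4.4+130-.4))
P2=lambda x,y:np.array((x/3.5+130-.4,y/3.5+120-.4))
Q=lambda x,y,y0=165:np.array(((x-535)/4+260-.4,y/4+y0-.4))
def cab(p,x,y,z):
    c,s=np.cos(p[2]),np.sin(p[2]); return [p[0]+c*x-s*y,p[1]+s*x+c*y,z]
def res(p):
    r=[]
    for x,y,z,u,v in [(-100,120,165,40,271),(-100,-120,165,418,251),(100,120,165,65,62),(100,-120,165,415,46)]: r+=list(proj(T,cab(p,x,y,z))-P(u,v))
    for y,z,u,v in [(85,70,143,440),(-85,70,360,430),(85,16,153,483),(-85,16,357,470)]: r+=list(proj(T,cab(p,-97-p[3]*1,y,z))-P2(u,v))
    a=p[4]
    x,y=-112-234*np.sin(a),-120+234*np.cos(a)
    r+=list(proj(S,cab(p,x,y,160))-Q(628,190))
    r+=list(proj(S,cab(p,x,y,10))-Q(633,353))
    r+=list(proj(S,cab(p,-100,120,165))-Q(721,40))
    r+=list(proj(T,cab(p,x,y,160))-P2(441,468))
    r+=list(proj(T,cab(p,x+12*np.cos(a),y+12*np.sin(a),160))-P2(427,472))
    r+=list(proj(T,cab(p,x,y,10))-P2(454,578))
    return np.array(r)
s=least_squares(res,[600,200,0,120,1.7],x_scale=[10,10,.1,10,.1])
print(s.x.round(3),res(s.x).reshape(-1,2).round(1).tolist())
np.save('p.npy',s.x); p=s.x
c,si=np.cos(p[2]),np.sin(p[2]); d=np.array([544.03,306.16])-p[:2]; print('tcp in cab',c*d[0]+si*d[1],-si*d[0]+c*d[1])
E
```

```text
[7.04115e+02 3.66575e+02 4.24000e-01 1.28731e+02 1.74400e+00] [[0.2, -0.1], [-0.1, -0.6], [0.9, 0.8], [0.5, 0.3], [-0.6, 0.6], [-1.8, -0.5], [0.4, 0.1], [1.3, -0.2], [0.4, -0.7], [0.0, 0.1], [-1.2, -1.0], [-0.0, -0.6], [-0.6, -0.8], [0.6, 1.1]]
tcp in cab -170.76379182630774 10.812599604619926
```

apply_moves --pt "1 40 0 0 0" --pt "1 40 0 0 0" --pt "1 40 0 0 0" --pt "1 30 0 0 0" --pt "1 15 0 0 0" --pt "1 8 0 0 0" --pt "1 3 0 0 0" --pt "1 0 0 0 0" --pt "1 0 0 0 0"

```text
t: 6.1
eef_pos: [545.1, 306.0, 39.0]
tcp_rot: [1.492, 1.569, 0.345]
ft_force: [0.1, 0.4, 0.7]
opening: 0.304
```

apply_moves --pt "1 1.5 0 0 0" --pt "1 1 0 0 0" --pt "1 0 0 0 0" --pt "1 0 0 0 0"

```text
t: 6.5
eef_pos: [544.5, 305.8, 35.4]
tcp_rot: [0.75, 1.571, -0.397]
ft_force: [-0.0, 0.1, -0.2]
opening: 0.308
```

apply_moves --pt "1 1 0 0 0" --pt "1 0 0 0 0" --pt "1 0 0 0 0" --pt "1 0 0 0 0"

```text
t: 6.9
eef_pos: [544.5, 305.8, 34.2]
tcp_rot: [-1.103, 1.571, -2.25]
ft_force: [-0.1, -0.7, -0.0]
opening: 0.307
```

apply_moves --pt "1 0.7 0 0 0" --pt "1 0 0 0 0" --pt "0.4 0 0 0 0" --pt "0.4 0 0 0 0" --pt "0.4 0 0 0 0" --pt "0.4 0 0 0 0" --pt "0.4 0 0 0 0" --pt "0.4 0 0 0 0"

```text
t: 7.7
eef_pos: [544.5, 305.8, 33.5]
tcp_rot: [-0.837, 1.571, -1.984]
ft_force: [-0.6, 0.6, 1.4]
opening: 0.599
```

apply_moves --pt "0.4 -20 0 0 0" --pt "0.4 -40 0 0 0" --pt "0.4 -45 0 0 0" --pt "1 -45 0 0 0" --pt "1 -45 0 0 0" --pt "1 -45 0 0 0" --pt "1 -45 0 0 0" --pt "1 -45 0 0 0" --pt "1 -45 0 0 0" --pt "1 -45 0 0 0"

```text
t: 8.7
eef_pos: [544.0, 305.6, 455.7]
tcp_rot: [1.214, 1.571, 0.067]
ft_force: [-0.3, 0.4, -0.4]
opening: 0.068
```

```bash
python3 - <<'E'
from h import *
from scipy.spatial.transform import Rotation as Ro
s=status.state();R=Ro.from_euler('xyz',s['tcp_rot']).as_matrix();print(R.round(3).tolist(),s['eef_pos'],s['joints'])
T=cam('top')
a=cv2.resize(T['pixels'][120:290,130:330,::-1],None,fx=3.5,fy=3.5,interpolation=cv2.INTER_CUBIC)
cv2.imwrite('pics/c4.png',a)
E
```

```text
[[0.0, 0.912, 0.411], [0.0, 0.411, -0.912], [-1.0, 0.0, 0.0]] [543.97992212 305.63342167 455.65874759] [ 4.06113600e-01  3.62642893e-01  1.17344387e+00 -7.97865882e-05
  1.60527995e+00  1.55309319e+00]
```

View pics/c4.png

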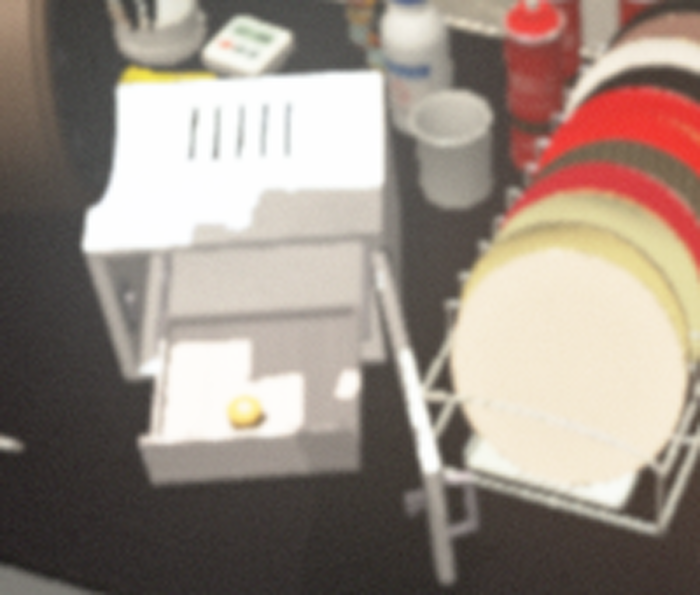

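apply_moves --pt "1 -30 40 0 0" --pt "1 -30 40 0 0" --pt "1 0 40 0 0" --pt "1 0 40 0 0" --pt "1 0 40 0 0" --pt "1 0 40 0 0"

```text
t: 9.35
eef_pos: [728.8, 387.8, 502.6]
tcp_rot: [1.649, 1.562, 0.502]
ft_force: [47.0, 24.9, 89.9]
opening: 0.005
```

```bash
cat > st.py <<'E'
from h import *
from scipy.spatial.transform import Rotation as Ro
s=status.state();R=Ro.from_euler('xyz',s['tcp_rot']).as_matrix();print(R.round(3).tolist(),s['eef_pos'].round(1),s['joints'].round(3),s['ft_force'].round(1))
p=np.load('p.npy');c,si=np.cos(p[2]),np.sin(p[2]); C=np.array([[c,-si,0],[si,c,0],[0,0,1]]);o=np.array([p[0],p[1],0])
print('cab tcp',(C.T@(s['eef_pos']-o)).round(1),'tool axes in cab',(C.T@R).round(3).tolist())
E
python3 st.py
```

```text
[[0.008, 0.911, 0.411], [0.004, 0.411, -0.912], [-1.0, 0.009, -0.001]] [728.8 387.8 502.6] [4.090e-01 9.040e-01 4.700e-02 1.000e-03 2.182e+00 1.556e+00] [47.  24.9 89.9]
cab tcp [ 31.2   9.2 502.6] tool axes in cab [[0.009, 1.0, -0.0], [0.001, -0.0, -1.0], [-1.0, 0.009, -0.001]]
```

apply_moves --pt "1 0 -1 0 0" --pt "1 0 0 0 0" --pt "1 0 0 0 0"

```text
t: 9.65
eef_pos: [727.3, 387.3, 507.2]
tcp_rot: [1.596, 1.552, 0.449]
ft_force: [0.0, -0.4, 0.5]
opening: 0.006
```

```bash
python3 st.py
```

```text
[[0.017, 0.911, 0.411], [0.008, 0.411, -0.911], [-1.0, 0.019, -0.0]] [727.3 387.3 507.2] [4.090e-01 8.900e-01 6.600e-02 1.000e-03 2.167e+00 1.556e+00] [ 0.  -0.4  0.5]
cab tcp [ 29.7   9.3 507.2] tool axes in cab [[0.019, 1.0, -0.0], [0.0, -0.0, -1.0], [-1.0, 0.019, -0.0]]
```

apply_moves --pt "1 0 10 0 0" --pt "1 0 10 0 0" --pt "1 0 10 0 0" --pt "1 0 10 0 0"

```text
t: 10.05
eef_pos: [743.8, 392.8, 487.8]
tcp_rot: [1.628, 1.541, 0.481]
ft_force: [-0.1, 1.0, -1.0]
opening: 0.004
```

```bash
python3 st.py
```

```text
[[0.027, 0.911, 0.411], [0.014, 0.411, -0.912], [-1.0, 0.03, -0.002]] [743.8 392.8 487.8] [0.407 0.922 0.047 0.003 2.142 1.555] [-0.1  1.  -1. ]
cab tcp [ 46.9   7.6 487.8] tool axes in cab [[0.03, 1.0, -0.0], [0.002, -0.0, -1.0], [-1.0, 0.03, -0.002]]
```

apply_moves --pt "1 -12 16 0 0" --pt "1 -12 16 0 0" --pt "1 -12 16 0 0" --pt "1 -12 16 0 0" --pt "1 -12 16 0 0" --pt "1 -12 16 0 0"

```text
t: 10.65
eef_pos: [750.6, 390.1, 505.8]
tcp_rot: [1.63, 1.478, 0.483]
ft_force: [-0.2, 0.4, -0.1]
opening: 0.004
```

```bash
python3 st.py
```

```text
[[0.082, 0.908, 0.411], [0.043, 0.409, -0.911], [-0.996, 0.093, -0.005]] [750.6 390.1 505.8] [0.399 0.901 0.048 0.009 2.1   1.551] [-0.2  0.4 -0.1]
cab tcp [ 52.1   2.3 505.8] tool axes in cab [[0.093, 0.996, -0.0], [0.005, -0.001, -1.0], [-0.996, 0.093, -0.005]]
```

apply_moves --pt "1 -24 42 0 0" --pt "1 -23 43 0 0" --pt "1 -22 44 0 0" --pt "1 -20 45 0 0" --pt "1 -18 45 0 0"

```text
t: 11.15
eef_pos: [781.0, 393.5, 520.9]
tcp_rot: [1.623, 1.341, 0.476]
ft_force: [0.6, -0.5, 1.1]
opening: 0.006
```

```bash
python3 st.py
```

```text
[[0.202, 0.888, 0.412], [0.104, 0.399, -0.911], [-0.974, 0.227, -0.012]] [781.  393.5 520.9] [0.385 0.889 0.048 0.023 1.975 1.544] [ 0.6 -0.5  1.1]
cab tcp [ 81.1  -7.1 520.9] tool axes in cab [[0.227, 0.974, 0.001], [0.012, -0.002, -1.0], [-0.974, 0.227, -0.012]]
```

apply_moves --pt "1 -17 45 0 0" --pt "1 -15 46 0 0" --pt "1 -13 46 0 0" --pt "1 -12 47 0 0" --pt "1 -10 47 0 0"

```text
t: 11.65
eef_pos: [816.7, 401.5, 530.0]
tcp_rot: [1.618, 1.203, 0.471]
ft_force: [0.3, -0.2, 1.1]
opening: 0.001
```

```bash
python3 st.py
```

```text
[[0.321, 0.852, 0.414], [0.163, 0.381, -0.91], [-0.933, 0.359, -0.017]] [816.7 401.5 530. ] [0.375 0.891 0.048 0.036 1.836 1.538] [ 0.3 -0.2  1.1]
cab tcp [117.  -14.5 530. ] tool axes in cab [[0.359, 0.933, 0.002], [0.017, -0.004, -1.0], [-0.933, 0.359, -0.017]]
```

```bash
cat > fk.py <<'E'
import numpy as np
from scipy.optimize import least_squares
D=[(197.05,-592.91,225.14,.49147,1.55939,1.09169),(443.03,-170.39,66.52,.5312,2.07368,.53786),(544.03,306.16,213.11,.50242,1.57469,1.06574),(543.98,305.63,455.66,.36264,1.17344,1.60528),
(727.3,387.3,507.2,.890,.066,2.167),(743.8,392.8,487.8,.922,.047,2.142),(750.6,390.1,505.8,.901,.048,2.100),(781,393.5,520.9,.889,.048,1.975),(816.7,401.5,530,.891,.048,1.836)]
D=np.array(D)
def fk(p,q2,q3,q5):
    a,b,d,H,L,o,dl=p
    s=q2+q3+q5
    return d+a*np.sin(q2)+b*np.sin(q2+q3+dl)+L*np.sin(s), H+a*np.cos(q2)+b*np.cos(q2+q3+dl)+L*np.cos(s)
def res(p):
    r,z=fk(p,D[:,3],D[:,4],D[:,5]); rp=np.sqrt(D[:,0]**2+D[:,1]**2-p[5]**2)
    return np.r_[r-rp,z-D[:,2],(p[6])*30]
s=least_squares(res,[450,450,30,300,250,66,0.]);P=s.x
if __name__=='__main__':
    print(P.round(2),np.abs(res(P)).max())
    from h import np as _n
    c=np.load('p.npy');
    for th in(0.,.25,.367):
      for cx,cz in((-255,37),(-240,37),(-140,37),(-111,37),(-255,150)):
        w=c[:2]+np.array([cx*np.cos(c[2]),cx*np.sin(c[2])]);r=np.sqrt(w@w-P[5]**2)
        f=lambda q:np.array(fk(P,*q,np.pi-th-q[0]-q[1]))-[r,cz]
        k=least_squares(f,[.5,1.9]);print(th,cx,cz,k.x.round(2),'q5',round(np.pi-th-k.x.sum(),3),k.cost.round(2))
E
python3 fk.py
```

```text
[5.8627e+02 4.1300e+02 2.2500e+00 1.9869e+02 2.6304e+02 4.3160e+01
 1.0000e-01] 3.0828903847925604
0.0 -255 37 [0.64 1.93] q5 0.569 0.0
0.0 -240 37 [0.65 1.9 ] q5 0.593 0.0
0.0 -140 37 [0.75 1.64] q5 0.756 0.0
0.0 -111 37 [0.78 1.56] q5 0.805 0.0
0.0 -255 150 [0.46 1.85] q5 0.825 0.0
0.25 -255 37 [0.6 2.1] q5 0.192 0.0
0.25 -240 37 [0.61 2.06] q5 0.218 0.0
0.25 -140 37 [0.7  1.81] q5 0.383 0.0
0.25 -111 37 [0.72 1.74] q5 0.431 0.0
0.25 -255 150 [0.4  2.01] q5 0.481 0.0
0.367 -255 37 [0.6  2.17] q5 0.0 0.0
0.367 -240 37 [0.61 2.13] q5 0.027 0.0
0.367 -140 37 [0.69 1.89] q5 0.198 0.0
0.367 -111 37 [0.71 1.82] q5 0.247 0.0
0.367 -255 150 [0.38 2.09] q5 0.307 0.0
```

apply_moves --pt "1 4 -20 -1 0" --pt "1 8 -40 -1 0" --pt "1 8.5 -44 -1 0" --pt "1 8.5 -44 -1 0" --pt "1 8.5 -44 -1 0" --pt "1 8.5 -44 -1 0" --pt "1 8.5 -44 -1 0" --pt "1 8.5 -44 -1 0" --pt "1 8.5 -44 -1 0" --pt "1 8 -40 -2 0"

```text
t: 12.65
eef_pos: [526.6, 284.1, 335.6]
tcp_rot: [1.619, 1.204, 0.471]
ft_force: [0.7, 1.0, 0.2]
opening: 0.006
```

```bash
python3 st.py
```

```text
[[0.32, 0.852, 0.414], [0.163, 0.381, -0.91], [-0.933, 0.358, -0.017]] [526.6 284.1 335.6] [0.368 0.229 1.713 0.05  0.835 1.489] [0.7 1.  0.2]
cab tcp [-195.8   -2.1  335.6] tool axes in cab [[0.359, 0.934, 0.002], [0.017, -0.004, -1.0], [-0.933, 0.358, -0.017]]
```

apply_moves --pt "1 31.5 -22 0 0" --pt "1 31.5 -22 0 0" --pt "1 31.5 -22 0 0" --pt "1 31.5 -22 0 0" --pt "1 31.5 -22 0.5 0" --pt "1 31.5 -22 0.5 0" --pt "1 0 0 0 0"

```text
t: 13.35
eef_pos: [474.1, 263.4, 109.1]
tcp_rot: [1.621, 1.212, 0.473]
ft_force: [-0.6, -0.4, 0.7]
opening: 0.002
```

```bash
python3 st.py
```

```text
[[0.313, 0.855, 0.413], [0.16, 0.382, -0.91], [-0.936, 0.351, -0.018]] [474.1 263.4 109.1] [0.367 0.46  2.112 0.174 0.216 1.352] [-0.6 -0.4  0.7]
cab tcp [-252.1    0.6  109.1] tool axes in cab [[0.351, 0.936, 0.002], [0.017, -0.004, -1.0], [-0.936, 0.351, -0.018]]
```

apply_moves --pt "1 10.3 -3.3 0 0" --pt "1 10.3 -3.3 0 0" --pt "1 10.3 -3.3 0 0" --pt "1 10.3 -3.3 0 0" --pt "1 0 0 0 0"

```text
t: 13.85
eef_pos: [479.3, 266.6, 70.0]
tcp_rot: [1.619, 1.203, 0.472]
ft_force: [0.3, -0.2, -0.3]
opening: 0.003
```

```bash
python3 st.py
```

```text
[[0.32, 0.852, 0.414], [0.163, 0.381, -0.91], [-0.933, 0.359, -0.017]] [479.3 266.6  70. ] [0.369 0.542 2.131 0.343 0.11  1.182] [ 0.3 -0.2 -0.3]
cab tcp [-246.1    1.4   70. ] tool axes in cab [[0.359, 0.933, 0.003], [0.017, -0.004, -1.0], [-0.933, 0.359, -0.017]]
```

apply_moves --pt "1 2.7 4.3 0 0" --pt "1 3.5 4.0 0 0" --pt "1 4.5 6.5 0 0" --pt "1 5.5 8.6 0 0" --pt "1 5.5 8.6 0 0" --pt "1 5.5 8.6 0 0" --pt "1 5.5 8.6 0 0" --pt "1 5.5 8.6 0 0" --pt "1 5.5 8.6 0 0" --pt "1 3.6 9.3 0 0"

```text
t: 14.85
eef_pos: [558.4, 302.9, 51.9]
tcp_rot: [1.619, 1.206, 0.472]
ft_force: [-2.4, -1.5, -0.7]
opening: 0.002
```

```bash
python3 st.py
```

```text
[[0.318, 0.853, 0.414], [0.162, 0.381, -0.91], [-0.934, 0.357, -0.017]] [558.4 302.9  51.9] [0.379 0.646 1.927 0.161 0.207 1.375] [-2.4 -1.5 -0.7]
cab tcp [-159.     1.9   51.9] tool axes in cab [[0.357, 0.934, 0.003], [0.017, -0.004, -1.0], [-0.934, 0.357, -0.017]]
```

apply_moves --pt "1 3 7.5 0 0" --pt "1 3 7.5 0 0" --pt "1 3 7.5 0 0" --pt "1 3 7.5 0 0" --pt "1 2.2 5.6 0 0" --pt "1 1 2.8 0 0" --pt "1 0 0 0 0"

```text
t: 15.55
eef_pos: [595.9, 319.9, 52.0]
tcp_rot: [1.619, 1.204, 0.472]
ft_force: [-0.4, -0.3, -0.1]
opening: 0.01
```

apply_moves --pt "1 0.7 1.9 0 0" --pt "1 0.7 1.9 0 0" --pt "1 0 0 0 0"

```text
t: 15.85
eef_pos: [599.2, 321.4, 51.9]
tcp_rot: [1.619, 1.205, 0.472]
ft_force: [-0.8, -0.8, 0.0]
opening: 0.004
```

```bash
python3 st.py
```

```text
[[0.319, 0.853, 0.414], [0.163, 0.381, -0.91], [-0.934, 0.357, -0.017]] [599.2 321.4  51.9] [0.383 0.686 1.815 0.116 0.278 1.425] [-0.8 -0.8  0. ]
cab tcp [-114.3    2.    51.9] tool axes in cab [[0.357, 0.934, 0.003], [0.017, -0.004, -1.0], [-0.934, 0.357, -0.017]]
```

apply_moves --pt "1 0.7 1.9 0 0" --pt "1 0 0 0 0" --pt "1 0.7 1.9 0 0" --pt "1 0 0 0 0"

```text
t: 16.25
eef_pos: [602.9, 323.1, 51.9]
tcp_rot: [1.619, 1.205, 0.472]
ft_force: [-1.5, 0.1, -0.4]
opening: 0.006
```

apply_moves --pt "1 0.5 1.4 0 0" --pt "1 0 0 0 0"

```text
t: 16.45
eef_pos: [603.3, 323.3, 51.7]
tcp_rot: [1.62, 1.207, 0.473]
ft_force: [-6.8, -3.2, 3.1]
opening: 0.004
```

apply_moves --pt "1 0.5 1.4 0 0" --pt "1 0 0 0 0"

```text
t: 16.65
eef_pos: [603.6, 323.5, 51.6]
tcp_rot: [1.621, 1.21, 0.474]
ft_force: [-12.9, -6.7, 7.2]
opening: 0.003
```

apply_moves --pt "1 -3 -8 0 0" --pt "1 -10 -25 0 0" --pt "1 -14 -37 0 0" --pt "1 -14 -37 0 0" --pt "1 -30 -15 0 0" --pt "1 -42 0 0 0" --pt "1 -42 0 0 0" --pt "1 -42 0 0 0" --pt "1 -42 0 0 0" --pt "1 -20 0 0 0"

```text
t: 17.65
eef_pos: [418.7, 235.5, 253.9]
tcp_rot: [1.617, 1.2, 0.47]
ft_force: [-0.1, 0.4, 0.2]
opening: 0.007
```

```bash
python3 st.py; python3 - <<'E'
from h import *
T=cam('top')
im=cv2.resize(T['pixels'][120:290,130:330,::-1],None,fx=4,fy=3.5,interpolation=cv2.INTER_CUBIC)
im=cv2.resize(T['pixels'][120:290,130:330,::-1],None,fx=3.5,fy=3.5,interpolation=cv2.INTER_CUBIC)
p=np.load('p.npy');c,si=np.cos(p[2]),np.sin(p[2])
def W(x,y,z):return [p[0]+c*x-si*y,p[1]+si*x+c*y,z]
def px(X): return tuple(int(v) for v in (proj(T,X)-[130,120])*3.5+1.5)
for z,col in((0,(0,255,255)),(90,(255,255,0))):
  for x in range(-400,1,50): cv2.line(im,px(W(x,-260,z)),px(W(x,-150,z)),col,1)
  for y in (-250,-200,-150): cv2.line(im,px(W(-400,y,z)),px(W(0,y,z)),col,1)
for y in(-85,85):cv2.circle(im,px(W(-97,y,70)),3,(0,0,255),-1)
cv2.imwrite('pics/c5.png',im)
E
```

```text
[[0.323, 0.851, 0.414], [0.164, 0.38, -0.91], [-0.932, 0.362, -0.017]] [418.7 235.5 253.9] [0.351 0.133 2.083 0.081 0.559 1.438] [-0.1  0.4  0.2]
cab tcp [-314.1   -2.   253.9] tool axes in cab [[0.362, 0.932, 0.003], [0.017, -0.004, -1.0], [-0.932, 0.362, -0.017]]
```

View pics/c5.png

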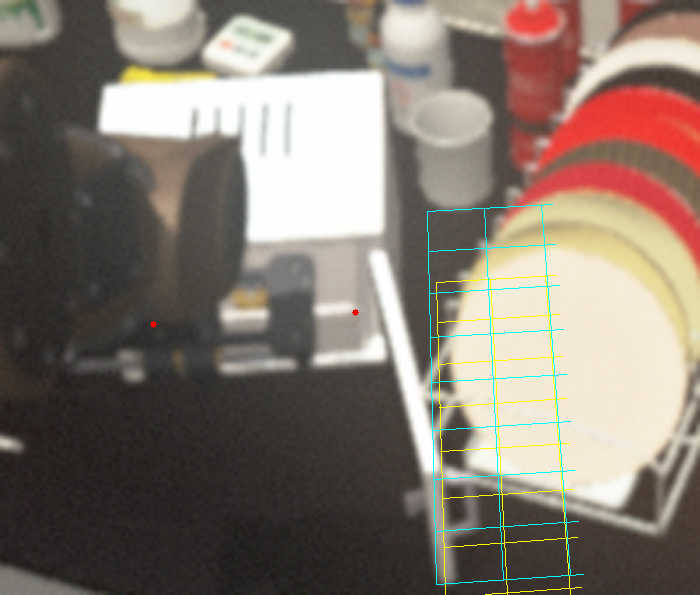

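```bash
cat > plan.py <<'E'
from h import *
from scipy.spatial.transform import Rotation as Ro
s=status.state();R=Ro.from_euler('xyz',s['tcp_rot']).as_matrix()
p=np.load('p.npy');c,si=np.cos(p[2]),np.sin(p[2]); C=np.array([[c,-si,0],[si,c,0],[0,0,1]]);o=np.array([p[0],p[1],0])
A=C.T@R; cur=C.T@(s['eef_pos']-o)
def F(a,gap=0,z=104):
    n=np.array([np.cos(a),np.sin(a)]);b=np.array([-112,-120])+218*np.array([-np.sin(a),np.cos(a)])-26*n
    return np.r_[b-n*(11*abs(n[0])+12*abs(n[1])+4+gap),z]
def go(cur,wp):
    for w in wp:
        d=w-cur; print(np.round(w,0),'tool',np.round(A.T@d,1),'len',round(np.linalg.norm(d))); cur=w
E
python3 - <<'E'
from plan import *
f=F(1.744,18); print(cur)
go(cur,[np.r_[f[:2],250],f,F(1.744,0)]+[F(a) for a in np.arange(1.6,-.01,-.2)]+[F(0)])
E
```

```text
[-313.90500148   -1.94218865  255.46748006]
[-316. -218.  250.] tool [  0.7  -3.3 216.5] len 217
[-316. -218.  104.] tool [135.9 -53.2   2.4] len 146
[-319. -201.  104.] tool [ -0.8  -2.9 -17.7] len 18
[-329. -169.  104.] tool [ -2.9  -8.9 -32. ] len 33
[-334. -126.  104.] tool [ -1.3  -5.3 -42.7] len 43
[-332.  -83.  104.] tool [  1.7   2.4 -42.9] len 43
[-320.  -41.  104.] tool [  4.8  10.3 -42.1] len 44
[-301.   -1.  104.] tool [  7.8  18.2 -39.6] len 44
[-273.   34.  104.] tool [ 10.7  25.7 -35.3] len 45
[-238.   63.  104.] tool [ 13.2  32.3 -29.2] len 45
[-198.   85.  104.] tool [ 15.1  37.7 -21.6] len 46
[-153.   98.  104.] tool [ 16.5  41.5 -12.8] len 46
[-153.   98.  104.] tool [ 0.  0. -0.] len 0
```

apply_moves --pt "1 0 -2 25 0" --pt "1 0 -2 45 0" --pt "1 0 -2 45 0" --pt "1 0 -2 45 0" --pt "1 0 -1 45 0" --pt "1 0 0 15 0" --pt "1 0 0 0 0"

```text
t: 18.4
eef_pos: [503.2, 29.9, 242.7]
tcp_rot: [1.618, 1.205, 0.467]
ft_force: [0.4, 0.2, 0.3]
opening: 0.006
```

apply_moves --pt "1 20 -8 0.4 0" --pt "1 20 -8 0.4 0" --pt "1 20 -8 0.4 0" --pt "1 20 -8 0.4 0" --pt "1 0 0 0 0"

```text
t: 18.9
eef_pos: [499.7, 32.4, 154.9]
tcp_rot: [1.626, 1.209, 0.479]
ft_force: [0.2, -0.5, -0.6]
opening: 0.002
```

```bash
python3 st.py; python3 - <<'E'
from h import *
T=cam('top');S=cam('scene')
a=cv2.resize(T['pixels'][140:330,150:350,::-1],None,fx=3,fy=3,interpolation=cv2.INTER_CUBIC)
b=cv2.resize(S['pixels'][150:330,240:340,::-1],None,fx=2,fy=2)
im=np.zeros((600,800,3),np.uint8);im[:570,:600]=a;im[:360,600:]=b;cv2.imwrite('pics/c6.png',im)
E
```

```text
[[0.315, 0.854, 0.414], [0.163, 0.381, -0.91], [-0.935, 0.354, -0.019]] [499.7  32.4 154.9] [-0.183  0.339  2.144  0.555  0.426  0.483] [ 0.2 -0.5 -0.6]
cab tcp [-323.8 -220.4  154.9] tool axes in cab [[0.354, 0.935, 0.003], [0.019, -0.004, -1.0], [-0.935, 0.354, -0.019]]
```

View pics/c6.png

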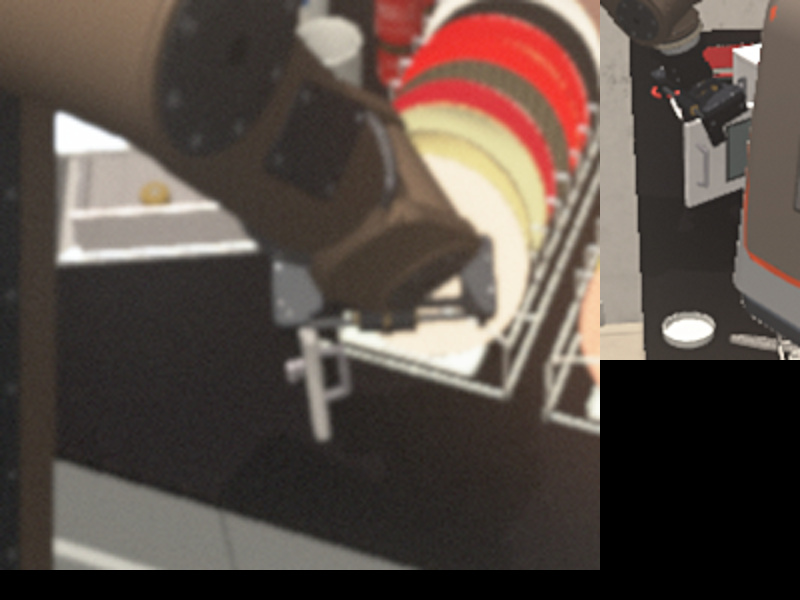

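apply_moves --pt "1 12 -4 0.3 0" --pt "1 12 -4 0.3 0" --pt "1 12 -4 0.3 0" --pt "1 12 -3.5 0.3 0" --pt "1 0 0 0 0"

```text
t: 19.5
eef_pos: [503.8, 32.6, 106.8]
tcp_rot: [1.62, 1.205, 0.473]
ft_force: [0.1, 0.5, 0.4]
opening: -0.0
```

```bash
python3 st.py
```

```text
[[0.319, 0.853, 0.414], [0.163, 0.381, -0.91], [-0.934, 0.357, -0.018]] [503.8  32.6 106.8] [-0.181  0.437  2.183  0.783  0.314  0.24 ] [0.1 0.5 0.4]
cab tcp [-320.  -222.   106.8] tool axes in cab [[0.357, 0.934, 0.003], [0.017, -0.004, -1.0], [-0.934, 0.357, -0.018]]
```

apply_moves --pt "1 0 0 -10 0" --pt "1 0 0 -11 0" --pt "1 -1.5 -4.5 -16 0" --pt "1 -1.5 -4.5 -16 0" --pt "1 -0.6 -2.6 -21 0" --pt "1 -0.6 -2.6 -21 0" --pt "1 0 0 0 0"

```text
t: 20.2
eef_pos: [448.6, 114.7, 107.4]
tcp_rot: [1.621, 1.206, 0.477]
ft_force: [-0.4, -1.4, 0.2]
opening: 0.003
```

```bash
python3 st.py; python3 - <<'E'
from h import *
T=cam('top');S=cam('scene')
a=cv2.resize(T['pixels'][140:330,150:350,::-1],None,fx=3,fy=3,interpolation=cv2.INTER_CUBIC)
b=cv2.resize(S['pixels'][150:330,240:340,::-1],None,fx=2,fy=2)
im=np.zeros((600,800,3),np.uint8);im[:570,:600]=a;im[:360,600:]=b;cv2.imwrite('pics/c7.png',im)
E
```

```text
[[0.317, 0.852, 0.416], [0.164, 0.383, -0.909], [-0.934, 0.357, -0.018]] [448.6 114.7 107.4] [0.016 0.392 2.292 0.903 0.203 0.295] [-0.4 -1.4  0.2]
cab tcp [-336.5 -124.4  107.4] tool axes in cab [[0.356, 0.934, 0.006], [0.019, -0.001, -1.0], [-0.934, 0.357, -0.018]]
```

View pics/c7.png

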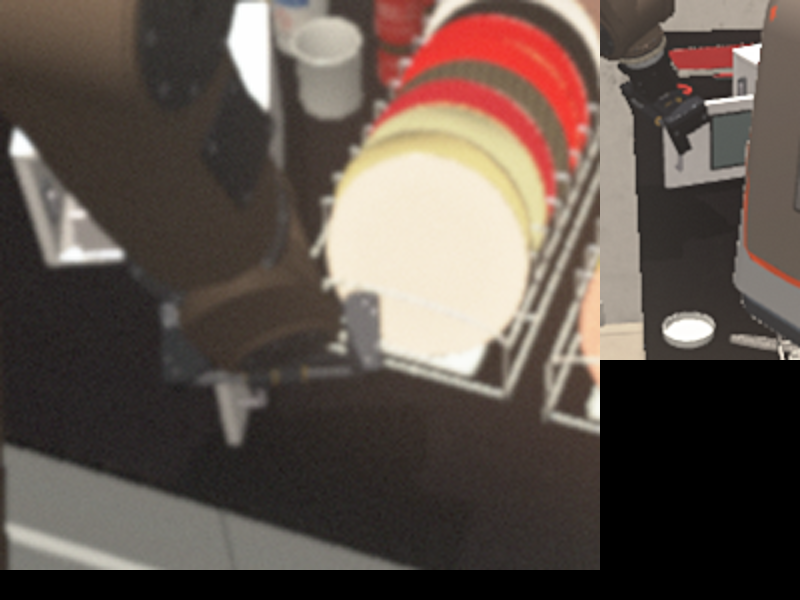

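apply_moves --pt "1 1.2 2.3 -21 0" --pt "1 1.2 2.3 -21 0" --pt "1 2.4 5.2 -21 0" --pt "1 2.4 5.2 -21 0" --pt "1 3.9 9.1 -20 0" --pt "1 3.9 9.1 -20 0" --pt "1 0 0 0 0"

```text
t: 21.0
eef_pos: [433.3, 241.8, 107.4]
tcp_rot: [1.619, 1.204, 0.473]
ft_force: [0.1, 0.1, 1.1]
opening: 0.008
```

```bash
python3 st.py; python3 - <<'E'
from plan import *
go(cur,[F(a) for a in (.7,.6,.5,.4,.3,.2,.1,.05,0)])
E
```

```text
[[0.319, 0.852, 0.414], [0.163, 0.381, -0.91], [-0.933, 0.358, -0.017]] [433.3 241.8 107.4] [0.353 0.42  2.225 0.312 0.14  1.199] [0.1 0.1 1.1]
cab tcp [-298.2   -2.2  107.4] tool axes in cab [[0.358, 0.934, 0.003], [0.017, -0.003, -1.0], [-0.933, 0.358, -0.017]]
[-288.   17.  104.] tool [  7.2   8.5 -19.2] len 22
[-273.   34.  104.] tool [  5.6  13.8 -17. ] len 23
[-256.   50.  104.] tool [  6.2  15.4 -15.5] len 23
[-238.   63.  104.] tool [  6.8  17.  -13.7] len 23
[-219.   75.  104.] tool [  7.2  18.3 -11.8] len 23
[-198.   85.  104.] tool [ 7.7 19.5 -9.8] len 23
[-176.   93.  104.] tool [ 8.  20.4 -7.6] len 23
[-164.   96.  104.] tool [ 4.1 10.5 -2.9] len 12
[-153.   98.  104.] tool [ 4.1 10.7 -2.3] len 12
```

```bash
python3 - <<'E'
from plan import *
T=cam('top');S=cam('scene')
k=3
def px(c,X,x0,y0,k): return tuple(int(v) for v in (proj(c,X)-[x0,y0])*k+k/2)
W=lambda v:o+C@np.array(v,float)
a=cv2.resize(T['pixels'][140:330,130:310,::-1],None,fx=k,fy=k,interpolation=cv2.INTER_CUBIC)
b=cv2.resize(S['pixels'][150:300,250:330,::-1],None,fx=3.2,fy=3.2,interpolation=cv2.INTER_CUBIC)
for im,c,x0,y0,kk in((a,T,130,140,3),(b,S,250,150,3.2)):
  for an,col in((.9,(0,0,255)),(.8,(0,255,0)),(.7,(255,0,0))):
    for z in(10,160):
      cv2.line(im,px(c,W([-112,-120,z]),x0,y0,kk),px(c,W([-112-234*np.sin(an),-120+234*np.cos(an),z]),x0,y0,kk),col,1)
  cv2.circle(im,px(c,W(cur+A@[11,0,0]),x0,y0,kk),3,(255,0,255),-1)
im=np.zeros((600,800,3),np.uint8);im[:570,:540]=a;im[:b.shape[0],542:542+b.shape[1]]=b[:, :258];cv2.imwrite('pics/c8.png',im)
E
```

```text
(no output)
```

View pics/c8.png

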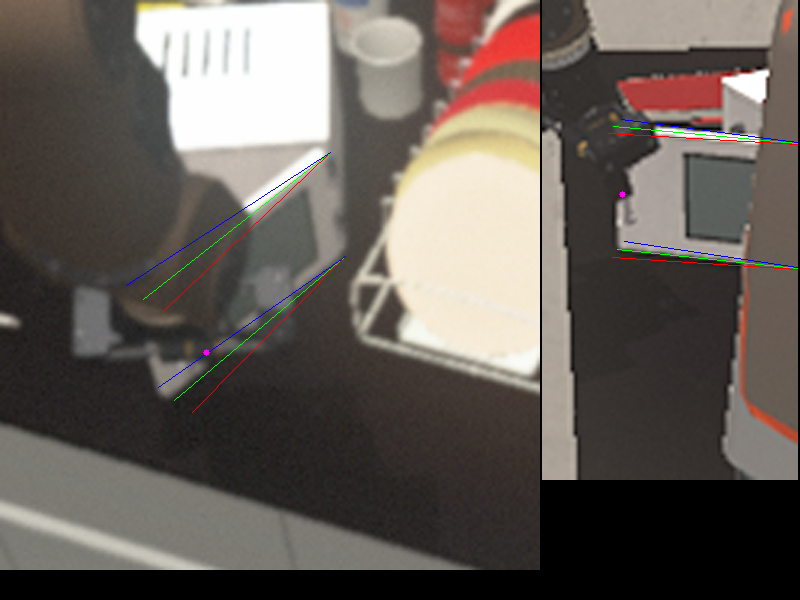

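```bash
python3 - <<'E'
from plan import *
def G(a,gap=0,r=185):
    n=np.array([np.cos(a),np.sin(a)]);t=np.array([-n[1],n[0]])
    return np.r_[np.array([-112,-120])+r*t-n*(13.3*abs(n[0])+12*abs(n[1])+gap),106]
go(cur,[G(.77,26)]+[G(a) for a in (.7,.6,.5,.4,.3,.2,.1,.05,0)])
E
```

```text
[-272.  -18.  106.] tool [10.4 25.  14.4] len 31
[-245.   10.  106.] tool [ 10.3  25.6 -27.6] len 39
[-231.   23.  106.] tool [  5.1  12.8 -12.6] len 19
[-216.   34.  106.] tool [  5.6  14.1 -11.3] len 19
[-200.   44.  106.] tool [ 6.  15.3 -9.7] len 19
[-182.   52.  106.] tool [ 6.4 16.3 -8.1] len 19
[-164.   58.  106.] tool [ 6.7 17.1 -6.2] len 19
[-145.   63.  106.] tool [ 6.9 17.8 -4.3] len 20
[-135.   64.  106.] tool [ 3.5  9.1 -1.4] len 10
[-125.   65.  106.] tool [ 3.5  9.2 -0.9] len 10
```

apply_moves --pt "1 5 12.5 7 0" --pt "1 5 12.5 7 0" --pt "1 5 13 -14 0" --pt "1 5 13 -14 0" --pt "1 5 12.8 -12.6 0" --pt "1 5.5 14 -11.3 0" --pt "1 6 15.3 -9.7 0" --pt "1 6.4 16.3 -8.1 0" --pt "1 0 0 0 0"

```text
t: 22.0
eef_pos: [519.3, 340.3, 107.2]
tcp_rot: [1.619, 1.203, 0.471]
ft_force: [-0.4, 0.1, 0.4]
opening: 0.004
```

```bash
python3 st.py
```

```text
[[0.32, 0.852, 0.413], [0.163, 0.38, -0.91], [-0.933, 0.359, -0.017]] [519.3 340.3 107.2] [ 0.474  0.541  1.931 -0.004  0.302  1.625] [-0.4  0.1  0.4]
cab tcp [-179.3   52.1  107.2] tool axes in cab [[0.359, 0.933, 0.002], [0.017, -0.004, -1.0], [-0.933, 0.359, -0.017]]
```

apply_moves --pt "1 3 8 -3 0" --pt "1 3.4 8.8 -3 0" --pt "1 3.4 8.8 -2 0" --pt "1 3.4 8.8 -2 0" --pt "1 0 0 0 0"

```text
t: 22.5
eef_pos: [547.2, 364.8, 107.5]
tcp_rot: [1.619, 1.204, 0.472]
ft_force: [-1.4, -0.4, 0.6]
opening: 0.002
```

apply_moves --pt "1 1.8 4.7 -1 0" --pt "1 1.8 4.7 -0.5 0" --pt "1 0 0 0 0"

```text
t: 22.8
eef_pos: [554.7, 369.8, 107.2]
tcp_rot: [1.619, 1.206, 0.472]
ft_force: [-0.8, -2.3, 0.7]
opening: 0.006
```

apply_moves --pt "1 1.1 2.8 0 0" --pt "1 0 0 0 0"

```text
t: 23.0
eef_pos: [556.8, 370.8, 107.1]
tcp_rot: [1.619, 1.206, 0.472]
ft_force: [-4.2, -1.2, 1.0]
opening: 0.003
```

apply_moves --pt "1 1.1 2.8 0 0" --pt "1 0 0 0 0"

```text
t: 23.2
eef_pos: [560.4, 372.4, 107.5]
tcp_rot: [1.619, 1.204, 0.472]
ft_force: [-0.3, 0.6, 0.9]
opening: 0.005
```

apply_moves --pt "1 1.1 2.8 0 0" --pt "1 0 0 0 0"

```text
t: 23.4
eef_pos: [563.2, 373.6, 107.4]
tcp_rot: [1.619, 1.204, 0.472]
ft_force: [-0.6, 0.4, 0.2]
opening: 0.005
```

apply_moves --pt "1 0.7 1.9 0 0" --pt "1 0 0 0 0"

```text
t: 23.6
eef_pos: [563.9, 373.9, 107.1]
tcp_rot: [1.619, 1.207, 0.472]
ft_force: [-6.7, -3.0, 4.9]
opening: 0.003
```

apply_moves --pt "1 0.4 1 0 0" --pt "1 0 0 0 0" --pt "1 -3 -8 0 0" --pt "1 -9 -23 0 0" --pt "1 -14 -37 0 0" --pt "1 -14 -37 0 0" --pt "1 -40 -10 0 0" --pt "1 -45 0 0 0" --pt "1 -45 0 0 0" --pt "1 -20 0 0 0"

```text
t: 24.6
eef_pos: [406.5, 299.9, 247.3]
tcp_rot: [1.62, 1.2, 0.473]
ft_force: [0.0, -0.3, -0.7]
opening: 0.003
```

apply_moves --pt "1 -20 -40 0 0" --pt "1 -20 -20 0 0" --pt "1 0 0 35 0" --pt "1 0 0 45 0" --pt "1 0 0 45 0" --pt "1 0 0 45 0" --pt "1 0 0 45 0" --pt "1 0 0 45 0" --pt "1 0 0 20 0" --pt "1 0 0 0 0"

```text
t: 25.6
eef_pos: [459.9, 13.5, 254.6]
tcp_rot: [1.617, 1.205, 0.466]
ft_force: [-0.8, 0.5, 0.7]
opening: 0.005
```

```bash
python3 st.py; python3 - <<'E'
from plan import *
T=cam('top');S=cam('scene')
def px(c,X,x0,y0,k): return tuple(int(v) for v in (proj(c,X)-[x0,y0])*k+k/2)
W=lambda v:o+C@np.array(v,float)
a=cv2.resize(T['pixels'][120:290,130:280,::-1],None,fx=3.5,fy=3.5,interpolation=cv2.INTER_CUBIC)
b=cv2.resize(S['pixels'][150:330,240:330,::-1],None,fx=3,fy=3,interpolation=cv2.INTER_CUBIC)[:,:270]
for r in (0,234):
  for z in(10,160): cv2.circle(a,px(T,W([-112,-120+r,z]),130,120,3.5),2,(0,0,255),-1)
for z in(10,160): cv2.circle(b,px(S,W([-112,114,z]),240,150,3),2,(0,0,255),-1)
im=np.zeros((600,800,3),np.uint8);im[:595,:525]=a;im[:540,528:798]=b;cv2.imwrite('pics/c9.png',im)
E
```

```text
[[0.32, 0.854, 0.41], [0.161, 0.378, -0.912], [-0.934, 0.358, -0.017]] [459.9  13.5 254.6] [-0.251  0.118  2.097  0.383  0.682  0.631] [-0.8  0.5  0.7]
cab tcp [-367.8 -221.3  254.6] tool axes in cab [[0.358, 0.934, -0.001], [0.015, -0.007, -1.0], [-0.934, 0.358, -0.017]]
```

View pics/c9.png

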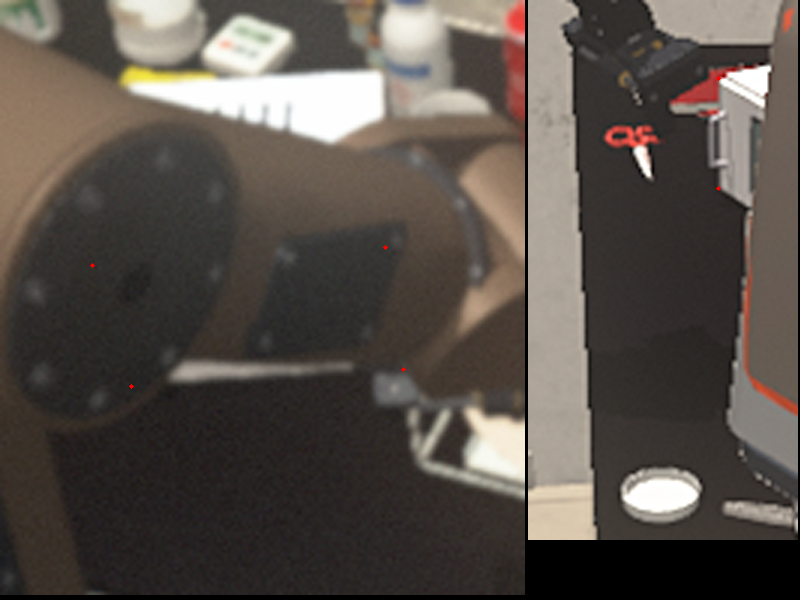

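```bash
python3 -c "
from h import *
print(status.state()['t'],env.job_done())"
```

```text
the job is handed in; nothing more can be done
25.7 None
```

The job is handed in at 25.7 s of the 72 s allowed. The specimen is on the cabinet tray, the tray is home, and the door is shut on its catch, done in that order.

**Specimen:** I gripped it at an opening of about 29 mm, set it on the pulled-out tray and released it at rest. Pictures after the release and after the tray went home both show it upright.

**Tray:** With the tool pointing straight down, the gripper's body would have met the cabinet roof before the tray got home. I got a tilt of about 21° by pressing the arm against its reach limit in free air. The fingertips then pushed the tray until the force jumped from about 2 N to about 16 N. The push stopped within 1 mm of the expected home position, and the next picture agreed.

**Door:** I pushed it first on the pull bar, then on its face. The force rose to about 4 N at the roller and dropped to nothing. It rose again only when the fingertips reached the computed shut position. In the last picture the free edge lies on the predicted shut position, though the arm hid part of the door from the top camera. The specimen could not be seen once the door was shut.

**Doubts:**
- While getting the tilt, joint 3 read 0.047 rad against a stated limit of 0.05, which is rounded. I could not tell whether that counts as passing its range.
- One sudden stop there gave a brief wrist force of about 105 N, under the 120 N limit.
- The petri dish looks unmoved in the last picture, and I never approached the specimen tray. I made no separate check on the other three specimens.

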